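# Refit the tapered key of a drinks dispenser tap

### The job

Take the brass tap key with the flat wooden handle out of the drying rack and set it upright in the tap of the drinks dispenser, handle in line with the spout (tap open). Then press it firmly down while turning it a quarter turn, until the tapered plug has gone fully home and sinks no further, handle square across the spout (tap shut), and set it with a last firm press of about 15 N for a second. Never press with more than 20 N; let go of the key there and leave everything else undisturbed.

Things in the scene. Friction and masses are not known exactly. Their poses are not given: they have to be found in the camera images.
- key: tap key, one piece: brass tapered plug pointing down, brass collar, stem, flat dark red wooden handle; about 0.16 kg. Origin: centre of the collar's underside; z up along the plug. Collar 34 mm across, 4 mm thick; plug 48 mm long below the origin, radius 11.5 mm at the collar, 7.5 mm near its blunt end. Starts upright in one of the rack's two holes, collar on the rack's top
- key_handle (a point): centre of the key's wooden handle, where to grip it, 31 mm above the key's origin; axes as the key's: x along the handle (48 mm), y through its thickness (11 mm). The handle spans 18 to 44 mm above the key's origin; below it a stem 12 mm across
- tap_rim (a point): centre of the tap's open mouth (25 mm across), level with its rim, 103 to 115 mm above the counter; the tapered hole goes straight down. The tap is an upright round brass housing, 43 mm across. How deep the taper sits inside differs and cannot be seen: with the plug home the key's collar stands 2 to 12 mm above the rim
- tap_hole (a point): point on the tap's axis 18 mm below the rim, amid four white sprung jaws that line the taper. The plug drops in freely until 5 to 6 mm short of home, where the jaws grip it. Pressed straight down it sticks by friction some 3 mm short (20 N is seldom enough); while it is being turned (up to 0.6 N m) 8 to 17 N sinks it home in a quarter turn or so, twisting to and fro if need be; there it stops dead, and stays
- dispenser: drinks dispenser, fixed: glass jar 170 mm across, wooden foot and lid, top 141 to 153 mm high; brass tap on a level pipe. Origin straight below the tap's axis, 115 mm under its rim (0 to 12 mm below the counter's top); x points from the tap to the jar (jar axis 190 mm along x), the spout points to -x. Tap open: key handle along this x; shut: handle along this y (either way round). A steel tray 120 by 290 mm, at most 22 mm high, lies below the tap
- tap (a joint): how far the tap's white lining (the tapered hole) is pushed down in its stiff rubber mount, in m: 1 mm for every 40 N on it, so a press of 15 N gives about 0.0004; 0 at rest; too much would crack the jar's neck
- tap_spout (a point): the bend of the brass spout, 25 mm below the rim's height, 46 mm from the tap's axis
- rack: drying rack, fixed: light wooden block 80 mm (x) by 170 mm (y) by 44 to 56 mm high (it varies) with two 28 mm holes, 52 mm deep, 45 mm either side of its middle along y; origin 56 mm below the centre of its top
- stopper: bottle stopper, not wanted: cork plug with a steel ball head 28 mm across, 42 mm tall above its collar; stands in the rack's other hole. Origin at its collar's underside
- taster: small glass, 44 mm across, 55 mm high, on the tray about 110 mm beside the tap; origin at the centre of its underside
- tumbler: glass tumbler, 76 mm across, 85 mm high, at the left side; origin at its underside
- bowl: white bowl, 130 mm across, 50 mm high, at the right side; origin at its underside
- olives: green jar, 68 mm across, 100 mm high, at the right; origin at its underside
- spice: small amber jar, 44 mm across, 85 mm high, at the right; origin at its underside
- wine: dark wine bottle, 74 mm across, 240 mm high, at the left; origin at its underside
- spoon: steel spoon, 170 mm long, lying at the left; origin at its middle
- seat (a joint): how far the small disc at the bottom of the hole is pushed down by the plug's end, in m: 0 free, 0.0025 when the plug is fully home and stops dead (light spring, 1 N)
Not all that is in view belongs to the job. What is shaped like the key but purple or turquoise is not meant.

How it is judged:
On the way, in this order (a step that is already met when the one before it is completed fails the run):
1. the key stands upright in the tap with its handle in line with the spout (within 25 degrees), its collar less than 21 mm above the rim (horizontal distance between key and tap_rim below 0.003 m and z of key in the frame of tap_rim below 0.021 m and angle between key's own z axis and vertical below 0.12 rad and angle between the x axis of key and the x axis of dispenser, either way round below 0.44 rad), for 0.1 s.
2. half way through the quarter turn (handle 35 to 55 degrees off the spout's line) the key is being pressed with at least 6 N (z of key in the frame of tap_rim below 0.021 m and angle between the x axis of key and the x axis of dispenser, either way round above 0.61 rad and angle between the x axis of key and the y axis of dispenser, either way round above 0.61 rad and value of joint tap above 0.00015 m), for 0.1 s.
3. with the plug home on its seat (pushed down by 1.5 mm or more) and the handle square across the spout the key gets a last firm press of 10 to 20 N for half a second (value of joint seat above 0.0015 m and angle between the x axis of key and the y axis of dispenser, either way round below 0.2 rad and value of joint tap between 0.00026 and 0.00055 m), for 0.5 s.
At the end, for the whole second after the job is handed in: The key stands in the tap by itself, at rest and let go: plug home, the seat disc pushed down by 1.5 mm or more of its 2.5 mm; key centred within 3 mm, upright within 4.5 degrees, handle square across the spout within 11 degrees (horizontal distance between key and tap_rim below 0.003 m and value of joint seat above 0.0015 m and angle between key's own z axis and vertical below 0.08 rad and angle between the x axis of key and the y axis of dispenser, either way round below 0.2 rad and linear speed of key below 0.01 m/s); the robot touches nothing.
It fails at once if the tap is pushed down in its mount by more than 0.6 mm (the key's weight and a press of about 22 N) (value of joint tap above 0.0006 m).
It fails at once if a bystander is moved: stopper by 15 mm, taster by 20 mm, another glass, jar, bowl, bottle or the spoon by 30 mm (distance of stopper from where it was at the start of the episode above 0.015 m or distance of taster from where it was at the start of the episode above 0.02 m or distance of any of tumbler, bowl, olives, spice, wine, spoon from where it was at the start of the episode above 0.03 m).
It also fails if it takes over 72 s, if anything falls off the work surface, if the arm or the gripper's body presses on something with over 40 N, if the wrist force passes 120 N, or if a joint passes its speed limit or range.

### The arm

A 7-joint arm with a two-finger parallel gripper is mounted at the origin on the work surface. World frame = base frame: x ahead of the robot, y to its left, z up, the work surface at z = 0. Lengths are in m, angles in rad, forces in N, time in s.
With the tool pointing down it reaches from about 0.4 to 0.85 m from the base axis. Payload 4.5 kg.
Tool frame: the origin (TCP) lies at the very end of the fingers, on their centre line; the grasp point (between the pads) lies 19 mm behind it (r.pinch_z is the distance from the TCP to the grasp point, in m); z points along the fingers, y is the line along which they close (so a half turn about z gives the same grasp; the last joint's range is limited). The gripper opens to 88 mm and grips with 3 to 60 N. Pads are 18 mm wide; open, the fingers measure 123 mm over their backs; the gripper's body (75 mm by 187 mm) begins 45 mm behind the grasp point.
Start: joints at [1.264, 0.689, -0.195, 1.565, 0.157, 0.902, -0.215], TCP at [0.209, -0.589, 0.239] pointing down, gripper open.
Joint ranges: [-3.01, 3.01], [-0.46, 2.08], [-1.47, 1.51], [0.13, 2.56], [-1, 4.14], [0.04, 2.09], [-2.66, 2.66]. Speed limits (rad/s): [2.57, 2.57, 3.14, 3.14, 3.14, 3.14, 3.14].

### API

Orientations are given as a unit quaternion [x, y, z, w].
In Python, from plant import r, cams gives the robot as it stands.
- The arm moves only by the shell command python3 -m pendant 'ROWS' [FORCE]. ROWS is JSON, a list of rows, each a list of 3 entries, a list of its own where there are three numbers: the closure, from -1 (fully open) to 1 (shut), then the shift along the tool's x, y, z in mm, then the turn, a rotation vector about the tool's x, y, z in degrees. A call has 1 to 8 rows; each row shifts and turns the commanded pose from where the row before left it, along the tool's axes as they then stand; what a row does not reach is not made up. A row lasts 1/8 s, in which the tool goes at most 62.5 mm and 10.7 degrees, less where a joint would pass 70% of its speed; a pose out of reach is approached as far as the arm can. A call with a gripper value outside its range is refused whole. The fingers move at their own pace and stop on an object; FORCE is the grip in N (left out, the last holds). Time passes only in rows, so rows that do not move let the fingers close. It gives the time, the measured TCP pose, the force, the opening and the grip force at its end, in the units of the state.
- r.get_state(): the state, without advancing time (a new reading comes with each control period).
- cams.snapshot(name): name is "scene" or "top" or "wrist"; returns a dict with "img" (420x560x3 uint8, red, green, blue), "camera_matrix" (3x3 intrinsics, pixels), "D" ([k1, k2, p1, p2, k3] as OpenCV has them; the pictures are not rectified), "camera_from_world" (4x4, takes a point from world to camera coordinates); the wrist camera has in their place "tool_from_camera" (4x4, takes a point from camera to tool coordinates, whose origin is the TCP and whose axes are the flange's). Camera axes: x right, y up, looking along -z (the intrinsics and any distortion apply to the point x, -y, -z); pixel columns grow to the right and rows downward; lengths in m; the calibration is good to about 2 mm. A picture is of the moment at which its call begins: read the wrist's pose just before it. There is no depth.
- r.finish_job(): hands the job in; it is judged then, once.
The state is a dict: "clock": time; "q": joint angles; "qd": joint speeds; "joint_torque": joint torques, N m; "tool_pos": TCP position; "eef_rot": TCP orientation; "contact_force": force on the tool from outside, world axes, zero at the start; "moment": the same for the moment, N m; "opening": opening from 0.0 (shut) to 1.0 (fully open); "finger_force": force on a finger pad.
Only numpy, scipy, OpenCV 4.12 (cv2) and the standard library are available. Lean on these libraries where they do the work, as an engineer would, in place of code of your own. Each camera call takes 0.05 s, during which the arm holds its last target. There are 200 camera calls.

## Working session

There is one attempt and no reset: what is moved stays moved. The work goes in short steps, Python scripts to look and compute and a shell command to move; the robot and the scene stay as the last step left them, time stands still between calls to the robot, and variables do not carry over. Pictures are saved under pics/ and viewed, at most 12 in all, crops included, and the job is handed in when it is done.

```bash
ls; mkdir -p pics; python3 - <<'E'
from plant import r,cams
import cv2,numpy as np
s=r.get_state(); print(s['clock'],s['tool_pos'],s['eef_rot'],s['contact_force'])
ims=[]
for n in ("scene","top"):
    d=cams.snapshot(n); np.savez(f"{n}.npz",**d); cv2.imwrite(f"pics/{n}.png",d["img"][:,:,::-1])
    print(n,d["camera_matrix"].tolist(),d["D"],np.round(d["camera_from_world"],3).tolist())
E
```

```text
pics
0.0 [ 0.2086382  -0.58846163  0.23789638] [ 9.85508296e-01  1.69624624e-01 -2.22053073e-04 -9.14183978e-04] [-0.12074985  0.12251314  0.03060102]
scene [[388.76840157844157, 0.0, 276.6537178651068], [0.0, 388.76840157844157, 210.48000459241135], [0.0, 0.0, 1.0]] [0.00538532 0.         0.         0.         0.        ] [[-0.625, 0.781, -0.015, 0.273], [-0.438, -0.335, 0.834, 0.117], [0.646, 0.528, 0.551, -1.472], [0.0, 0.0, 0.0, 1.0]]
top [[435.54116532563893, 0.0, 286.0374703102214], [0.0, 435.54116532563893, 211.224238022213], [0.0, 0.0, 1.0]] [-0.07714329  0.          0.          0.          0.        ] [[0.013, -0.999, 0.031, -0.031], [0.999, 0.015, 0.049, -0.437], [-0.049, 0.03, 0.998, -1.272], [0.0, 0.0, 0.0, 1.0]]
```

View pics/scene.png

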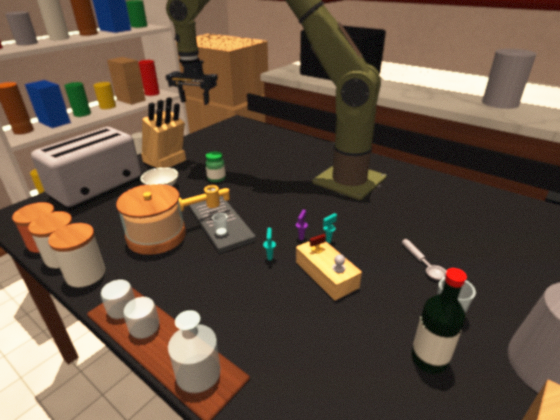

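View pics/top.png

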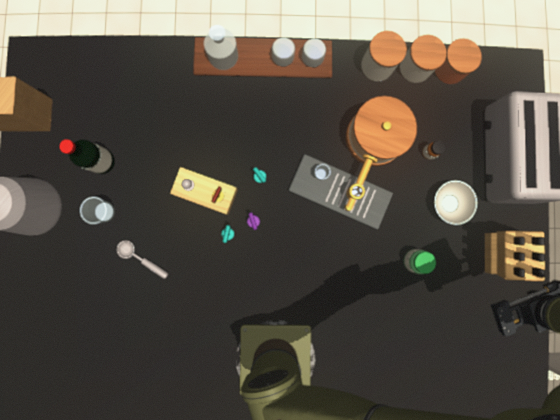

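The dark red key is in the rack, at scene (317,240) and top (216,194). Candidates I rejected are turquoise at top (260,175) and (228,234), purple at (253,221), and the stopper at (187,184). The tap mouth is at top (357,190), with its spout running to (350,207). The taster is at (321,172).

```bash
cat > h.py <<'E'
import numpy as np,cv2
from scipy.spatial.transform import Rotation as R
def load(n): return dict(np.load(n+".npz"))
def ray(d,px,T_wc=None):
    u=cv2.undistortPoints(np.array([[px]],float),d["camera_matrix"],d["D"])[0,0]
    v=np.array([u[0],-u[1],-1.]);
    if T_wc is None: T_wc=np.linalg.inv(d["camera_from_world"])
    return T_wc[:3,3],T_wc[:3,:3]@v
def plane(d,px,z,T=None):
    o,v=ray(d,px,T); return o+v*(z-o[2])/v[2]
def tri(rays):
    A=0;b=0
    for o,v in rays:
        v=v/np.linalg.norm(v);P=np.eye(3)-np.outer(v,v);A=A+P;b=b+P@o
    x=np.linalg.solve(A,b)
    return x,[np.linalg.norm((np.eye(3)-np.outer(v,v)/(v@v))@(x-o)) for o,v in rays]
def wristT(s,d):
    T=np.eye(4);T[:3,:3]=R.from_quat(s["eef_rot"]).as_matrix();T[:3,3]=s["tool_pos"]
    return T@d["tool_from_camera"]
def comps(m,amin=15):
    n,l,st,c=cv2.connectedComponentsWithStats(m.astype(np.uint8)); return [(int(st[i,4]),c[i].round(1),st[i,:4].tolist()) for i in range(1,n) if st[i,4]>=amin],l
E
python3 - <<'E'
from h import *
t=load("top");s=load("scene")
a=cv2.resize(t["img"][150:230,160:270],None,fx=5,fy=5,interpolation=3)
b=cv2.resize(t["img"][80:230,285:425],None,fx=4,fy=4,interpolation=3)[:, :]
c=cv2.resize(s["img"][170:300,180:370],None,fx=4,fy=4,interpolation=3)
cv2.imwrite("pics/c1.png",c[:,:,::-1]);cv2.imwrite("pics/c2.png",b[:,:,::-1])
for n,d in (("top",t),("scene",s)):
    hsv=cv2.cvtColor(d["img"],cv2.COLOR_RGB2HSV)
    H,S,V=[hsv[...,i].astype(int) for i in range(3)]
    print(n,"red",[c for c in comps(((H<6)|(H>172))&(S>150)&(V>40)&(V<170),12)[0]])
    print("brass",comps((H>18)&(H<28)&(S>190)&(V>140),12)[0])
    m=(H>14)&(H<30)&(S>60)&(V>150)
    print("wood",[c for c in comps(m,300)[0]])
E
```

```text
top red [(63, array([ 68.9, 147.1]), [59, 139, 17, 15]), (28, array([216. , 194.6]), [213, 188, 7, 14])]
brass []
wood [(542, array([ 6.8, 94.3]), [0, 76, 16, 38]), (448, array([360.2, 182.1]), [346, 155, 32, 56]), (1531, array([203.3, 190.3]), [171, 167, 65, 47]), (1094, array([523.8, 253.9]), [505, 231, 40, 50]), (445, array([303.5, 355.3]), [292, 334, 19, 50])]
scene red [(15, array([325.9,   0.5]), [322, 0, 9, 3]), (943, array([496.9,   2.9]), [386, 0, 174, 10]), (502, array([148.6,  77.5]), [139, 60, 20, 36]), (109, array([317.3, 238.6]), [309, 234, 16, 10]), (13, array([465.2, 273.8]), [461, 269, 7, 11]), (110, array([453.5, 283.1]), [446, 276, 18, 12])]
brass [(299, array([102.4,  94. ]), [94, 82, 17, 26]), (130, array([ 36.5, 180.6]), [31, 170, 13, 23])]
wood [(445, array([49.1, 23.9]), [38, 0, 30, 47]), (767, array([224.4,  42.1]), [196, 33, 67, 19]), (846, array([300. ,  78.2]), [262, 61, 73, 33]), (4198, array([467.3, 106.3]), [379, 61, 181, 79]), (574, array([101.5, 102.1]), [70, 81, 58, 45]), (1004, array([153.2, 143.1]), [131, 114, 55, 68]), (509, array([156.4, 195.1]), [133, 183, 41, 27]), (489, array([205.2, 196.1]), [178, 185, 51, 24]), (1089, array([ 64. , 262.4]), [35, 237, 53, 49]), (1704, array([326.6, 265.5]), [296, 241, 66, 57]), (436, array([  7.9, 272.7]), [0, 255, 27, 35]), (832, array([ 31.8, 321.2]), [14, 289, 43, 58]), (5673, array([ 99.4, 388.7]), [34, 299, 146, 121]), (766, array([436. , 348.6]), [420, 332, 36, 32]), (688, array([550. , 402.2]), [537, 380, 23, 40])]
```

View pics/c1.png

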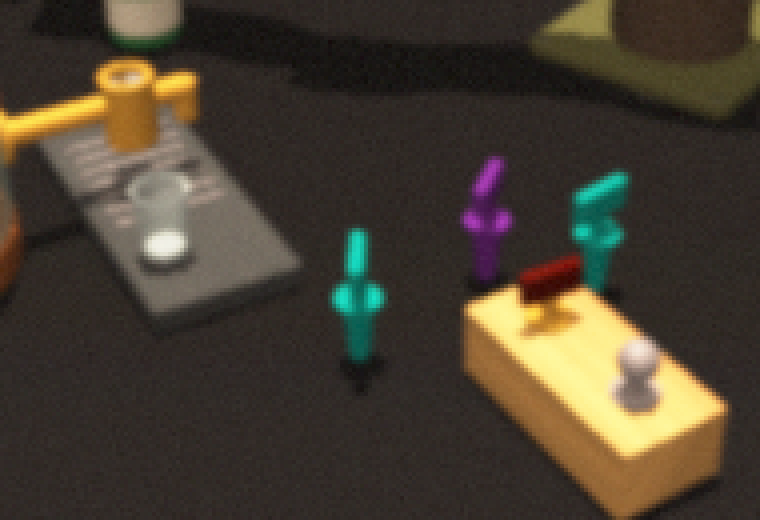

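View pics/c2.png

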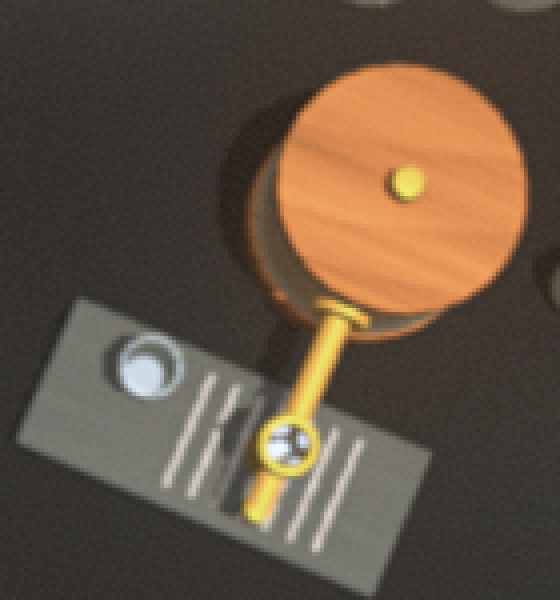

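The crops confirm the dark red key at scene crop (550,283), standing in the rack beside the steel-ball stopper at (637,360). The tap mouth is at scene crop (126,75) and top crop (288,444), and its white jaws are visible.

```bash
python3 - <<'E'
from h import *
t=load("top");s=load("scene")
k,e=tri([ray(t,(216,194.6)),ray(s,(317.3,238.9))]);print("handle",k,e)
tp,e=tri([ray(t,(357,191)),ray(s,(211.4,188.8))]);print("rim",tp,e)
z=tp[2]
pt=plane(t,(357,191),z); print("rim top",pt)
sp=plane(t,(348.5,209.5),z-.02);print("spout",sp)
kn=plane(t,(386.75,125.75),z+.045);print("knob",kn, np.linalg.norm(kn[:2]-pt[:2]))
v=pt-kn;print("ang tap-knob (dispenser -x)",np.degrees(np.arctan2(v[1],v[0])))
# tray corners
tc=[plane(t,(285+x/4,80+y/4),.02) for x,y in((80,298),(18,442),(375,597),(432,452))]
for a,b in ((0,3),(1,2),(0,1),(3,2)): w=tc[b]-tc[a];print("tray",np.degrees(np.arctan2(w[1],w[0])),np.linalg.norm(w))
hsv=cv2.cvtColor(t["img"],cv2.COLOR_RGB2HSV);H,S,V=[hsv[...,i].astype(int) for i in range(3)]
m=((H<8)|(H>170))&(S>130)&(V<170);m[:180]=0;m[210:]=0;m[:,:205]=0;m[:,230:]=0
P=np.argwhere(m)[:,::-1];W=np.array([plane(t,p,k[2]+.013) for p in P])[:,:2]
w,V2=np.linalg.eigh(np.cov(W.T));print(len(P),W.mean(0),np.degrees(np.arctan2(V2[1,1],V2[0,1])),np.sqrt(w))
m=(H>14)&(H<30)&(S>60)&(V>150);m[:,:160]=0;m[:,250:]=0;m[:160]=0;m[220:]=0
rr=cv2.minAreaRect(np.argwhere(m)[:,::-1].astype(np.float32));b=cv2.boxPoints(rr)
for z in(.05,):
  q=[plane(t,p,z)[:2] for p in b];print("rack",np.round(q,3).tolist(),np.mean(q,0),[np.linalg.norm(q[i]-q[i-1]) for i in range(2)])
print("stopper",tri([ray(t,(187,184)),ray(s,(339.5,258))]))
print("taster",plane(t,(321,172),.05), "turq",[plane(t,p,.08) for p in((260,175),(228,234),(253,221))])
E
```

```text
handle [0.47686304 0.17142096 0.08963913] [np.float64(0.0003153881154940033), np.float64(0.00031538811549405887)]
rim [ 0.49036837 -0.21522154  0.11213645] [np.float64(0.0007066572653065134), np.float64(0.0007066572653065097)]
rim top [ 0.49085687 -0.21575326  0.11213645]
spout [ 0.4408261  -0.19605147  0.09213645]
knob [ 0.66321283 -0.28704799  0.15713645] 0.18651947843616865
ang tap-knob (dispenser -x) 157.5276550906156
tray -112.61336005694037 0.28521582691277514
tray -112.57879104069072 0.2870903049834813
tray 157.5461975054457 0.11636328933953473
tray 158.47062897182565 0.11621042145853275
39 [0.47575424 0.16991319] 156.52264986615515 [0.00212734 0.0113058 ]
rack [[0.483, 0.309], [0.56, 0.283], [0.502, 0.12], [0.425, 0.147]] [0.49259425 0.2146933 ] [np.float64(0.1726101605083669), np.float64(0.08218075436566304)]
stopper (array([0.50473452, 0.25430673, 0.08595292]), [np.float64(0.001111267187562185), np.float64(0.001111267187562115)])
taster [ 0.5501582  -0.12304539  0.05      ] turq [array([0.53440528, 0.05134393, 0.08      ]), array([0.36838256, 0.13737688, 0.08      ]), array([0.40546505, 0.06866155, 0.08      ])]
```

```bash
cat >> h.py <<'E'
def go(pos,yaw=None):
    "tool-frame shift (mm) to pos, and turn (deg) afterwards so tool y points at world angle yaw, z straight down"
    from plant import r
    s=r.get_state();M=R.from_quat(s["eef_rot"])
    print("t",round(s["clock"],2),"pos",np.round(s["tool_pos"],4),"yaw_y",round(float(np.degrees(np.arctan2(*M.as_matrix()[[1,0],1]))),2),"q7",round(s["q"][6],2),"F",np.round(s["contact_force"],1))
    print("shift",np.round(M.inv().apply(np.array(pos)-s["tool_pos"])*1000,1))
    if yaw is not None:
        a=np.radians(yaw);y=np.array([np.cos(a),np.sin(a),0]);z=np.array([0,0,-1.]);D=np.c_[np.cross(y,z),y,z]
        print("turn",np.round((M.inv()*R.from_matrix(D)).as_rotvec(degrees=True),2))
E
python3 - <<'E'
from h import *
from plant import r,cams
d=cams.snapshot("wrist");print(np.round(d["tool_from_camera"],3).tolist(),d["camera_matrix"][0,0])
go((.44,-.215,.30),0)
E
```

```text
[[0.0, 0.957, 0.291, 0.075], [1.0, -0.001, 0.0, -0.001], [0.001, 0.291, -0.957, -0.146], [0.0, 0.0, 0.0, 1.0]] 378.4026207562788
t 0.15 pos [ 0.2087 -0.5886  0.2381] yaw_y -70.47 q7 -0.22 F [ 0.1 -0.4 -0.2]
shift [ 342.9 -274.9  -61.5]
turn [-7.000e-02 -4.000e-02 -7.047e+01]
```

```bash
python3 -m pendant '[[-1,[45,-30,-5],[0,0,0]],[-1,[48,-32,-5],[0,0,0]],[-1,[48,-32,-5],[0,0,0]],[-1,[48,-32,-5],[0,0,0]],[-1,[48,-32,-5],[0,0,0]],[-1,[48,-32,-5],[0,0,0]],[-1,[48,-32,-5],[0,0,0]],[-1,[48,-32,-5],[0,0,0]]]' && python3 -m pendant '[[-1,[0,0,0],[0,0,-10]],[-1,[0,0,0],[0,0,-10]],[-1,[0,0,0],[0,0,-10]],[-1,[0,0,0],[0,0,-10]],[-1,[0,0,0],[0,0,-8]],[-1,[0,0,0],[0,0,0]]]'
python3 - <<'E'
from h import *
from plant import r,cams
go((.491,-.215,.28),-22.5)
s=r.get_state();d=cams.snapshot("wrist");T=wristT(s,d);np.savez("w1.npz",T=T,**d)
cv2.imwrite("pics/w1.png",d["img"][:,:,::-1])
Ti=np.linalg.inv(T);p=Ti@[.4905,-.2155,.112,1];p=p/-p[2]
K=d["camera_matrix"];print("predicted rim px",K[0,0]*p[0]+K[0,2],-K[1,1]*p[1]+K[1,2])
E
```

```text
clock: 1.15
tool_pos: [0.4839, -0.2208, 0.2788]
eef_rot: [0.986, 0.17, -0.0, 0.0]
contact_force: [1.0, -0.5, -0.4]
opening: 1.003
finger_force: 0.0
clock: 1.9
tool_pos: [0.4829, -0.2224, 0.2785]
eef_rot: [0.832, 0.555, -0.0, -0.0]
contact_force: [0.2, -0.1, -0.2]
opening: 1.0
finger_force: 0.0
t 1.9 pos [ 0.4829 -0.2224  0.2785] yaw_y -22.57 q7 -0.33 F [ 0.2 -0.1 -0.2]
shift [10.   4.7 -1.5]
turn [-0.03 -0.02 -0.07]
predicted rim px 288.0836026309011 182.41046270385806
```

View pics/w1.png

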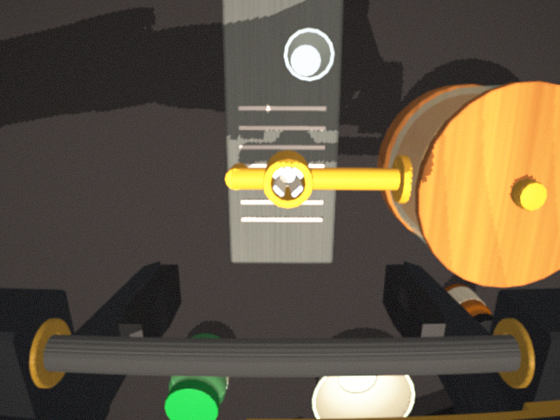

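The wrist view shows the tap rim at (288,182), the spout at (237,179), the pipe level across the image, the taster at (309,54), and the lid knob at (531,195). This matches the prediction.

```bash
python3 - <<'E'
from h import *
w=load("w1");t=load("top");s=load("scene")
im=w["img"];hsv=cv2.cvtColor(im,cv2.COLOR_RGB2HSV);H,S,V=[hsv[...,i].astype(int) for i in range(3)]
m=((H>17)&(H<30)&(S>150)&(V>90)).astype(np.uint8)
print([im[y,x].tolist() for x,y in((340,179),(268,182),(240,179))])
m[:120]=0;m[230:]=0;m[:,:220]=0;m[:,420:]=0
# pipe midline
c=[(x,np.flatnonzero(m[:,x]).mean()) for x in range(325,392,3)]
W=np.array([plane(w,p,.087,w["T"])[:2] for p in c]);vx,vy,_,_=cv2.fitLine(W.astype(np.float32),1,0,.01,.01).ravel();print("pipe",np.degrees(np.arctan2(vy,vx)))
# rim: min circle of blob opened by wide kernel
f=m.copy();cn,_=cv2.findContours(f,cv2.RETR_EXTERNAL,cv2.CHAIN_APPROX_NONE);cv2.drawContours(f,cn,-1,1,-1)
o=cv2.morphologyEx(f,cv2.MORPH_OPEN,cv2.getStructuringElement(cv2.MORPH_ELLIPSE,(31,31)))
cs,_=cv2.findContours(o,cv2.RETR_EXTERNAL,cv2.CHAIN_APPROX_NONE);big=max(cs,key=cv2.contourArea);e=cv2.fitEllipse(big);print("outer",e)
cc,hh=cv2.findContours(m,cv2.RETR_CCOMP,cv2.CHAIN_APPROX_NONE)
for k,h in zip(cc,hh[0]):
    if h[3]>=0 and cv2.contourArea(k)>150:
        e2=cv2.fitEllipse(k);print("hole",e2); px=e2[0]
        print(tri([ray(w,px,w["T"]),ray(t,(357,191)),ray(s,(211.4,188.8))]))
        for z in(.103,.109,.115):
            p=plane(w,px,z,w["T"]);q=plane(w,(px[0]+e2[1][1]/2,px[1]),z,w["T"]);print(z,p,"hole diam",2*np.linalg.norm(p-q))
E
```

```text
[[255, 254, 102], [255, 255, 102], [255, 255, 107]]
pipe -23.066883Traceback (most recent call last):
  File "<stdin>", line 13, in <module>
ValueError: max() iterable argument is empty
```

```bash
python3 - <<'E'
from h import *
w=load("w1");t=load("top");s=load("scene")
im=w["img"].astype(int)
m=((im[...,0]-im[...,2]>60)&(im[...,1]>70)).astype(np.uint8)
m[:120]=0;m[230:]=0;m[:,:220]=0;m[:,420:]=0
c=[(x,np.flatnonzero(m[:,x]).mean()) for x in range(325,392,3)]
W=np.array([plane(w,p,.087,w["T"])[:2] for p in c]);vx,vy,_,_=cv2.fitLine(W.astype(np.float32),1,0,.01,.01).ravel();print("pipe",np.degrees(np.arctan2(vy,vx)))
cc,hh=cv2.findContours(m,cv2.RETR_CCOMP,cv2.CHAIN_APPROX_NONE)
for k,h in zip(cc,hh[0]):
    if h[3]>=0 and cv2.contourArea(k)>150:
        e2=cv2.fitEllipse(k);print("hole",e2); px=e2[0]
        print(tri([ray(w,px,w["T"]),ray(t,(357,191)),ray(s,(211.4,188.8))]))
        for z in(.103,.109,.115):
            p=plane(w,px,z,w["T"]);q=plane(w,(px[0]+e2[1][1]/2,px[1]),z,w["T"]);print(z,p,"hole diam",2*np.linalg.norm(p-q))
E
```

```text
pipe -22.382082
hole ((287.6688232421875, 180.88475036621094), (31.483198165893555, 33.58096694946289), 102.40565490722656)
(array([ 0.49057546, -0.2146998 ,  0.11235962]), [np.float64(0.000629671423135795), np.float64(0.001019908297762888), np.float64(0.0005202891114092859)])
0.103 [ 0.49010103 -0.21592656  0.103     ] hole diam 0.029032159622223865
0.109 [ 0.49048939 -0.21473661  0.109     ] hole diam 0.028489910932287456
0.115 [ 0.49087776 -0.21354665  0.115     ] hole diam 0.02794766224235103
```

```bash
python3 -m pendant '[[-1,[45,-20,3],[0,0,0]],[-1,[45,-20,3],[0,0,0]],[-1,[45,-20,3],[0,0,0]],[-1,[45,-20,3],[0,0,0]],[-1,[45,-20,3],[0,0,0]],[-1,[45,-20,3],[0,0,0]],[-1,[45,-20,3],[0,0,0]],[-1,[45,-20,3],[0,0,0]]]' && python3 -m pendant '[[-1,[0,0,0],[0,0,-10]],[-1,[0,0,0],[0,0,-10]],[-1,[0,0,0],[0,0,-10]],[-1,[0,0,0],[0,0,-10]],[-1,[0,0,0],[0,0,-10]],[-1,[0,0,0],[0,0,-10]],[-1,[0,0,0],[0,0,-10]],[-1,[0,0,0],[0,0,-10]]]' && python3 -m pendant '[[-1,[0,0,0],[0,0,-9]],[-1,[0,0,0],[0,0,0]]]'
cat > key.py <<'E'
from h import *
from plant import r,cams
import sys
go((.477,.171,.25),66.5)
s=r.get_state();d=cams.snapshot("wrist");w=dict(d);T=wristT(s,d)
cv2.imwrite("pics/%s.png"%sys.argv[1],d["img"][:,:,::-1])
hsv=cv2.cvtColor(d["img"],cv2.COLOR_RGB2HSV);H,S,V=[hsv[...,i].astype(int) for i in range(3)]
m=((H<8)|(H>170))&(S>130)&(V>30)&(V<220);m[300:]=0
m=cv2.morphologyEx(m.astype(np.uint8),cv2.MORPH_OPEN,np.ones((3,3)))
cs,l=comps(m,60);print(cs)
n=max(range(1,l.max()+1),key=lambda i:(l==i).sum());k=(l==n).astype(np.uint8)
rr=cv2.minAreaRect(np.argwhere(k)[:,::-1].astype(np.float32));print(rr)
t=load("top");sc=load("scene")
print(tri([ray(w,rr[0],T),ray(t,(216,194.6)),ray(sc,(317.3,238.9))]))
for z in (.09,.1):
  P=np.array([plane(w,p,z,T)[:2] for p in np.argwhere(k)[:,::-1]]);ev,E=np.linalg.eigh(np.cov(P.T));u=P@E
  print(z,"centre",plane(w,rr[0],z,T),"ang",np.degrees(np.arctan2(E[1,1],E[0,1])),"size",np.ptp(u,axis=0))
E
python3 key.py w2
```

```text
clock: 2.95
tool_pos: [0.4728, 0.1731, 0.2547]
eef_rot: [0.832, 0.555, 0.0, 0.0]
contact_force: [0.7, -0.0, 0.7]
opening: 1.002
finger_force: 0.0
clock: 3.95
tool_pos: [0.4728, 0.1714, 0.2546]
eef_rot: [0.278, 0.961, -0.0, 0.0]
contact_force: [-0.1, -0.7, -0.0]
opening: 1.002
finger_force: 0.0
clock: 4.2
tool_pos: [0.4728, 0.1714, 0.2544]
eef_rot: [0.205, 0.979, -0.0, -0.0]
contact_force: [-0.5, -0.5, 0.0]
opening: 1.0
finger_force: 0.0
t 4.2 pos [0.4728 0.1714 0.2544] yaw_y 66.32 q7 0.1 F [-0.5 -0.5  0. ]
shift [-4.   1.4  4.4]
turn [-0.02 -0.03 -0.18]
[(522, array([282.4, 198.5]), [277, 169, 12, 56])]
((282.3283996582031, 196.52178955078125), (10.364831924438477, 55.11249542236328), 1.5074357986450195)
(array([0.47611327, 0.17132522, 0.08890837]), [np.float64(0.0009237413738353229), np.float64(0.0007726742373536952), np.float64(0.0006433115629363871)])
0.09 centre [0.47492183 0.17159377 0.09      ] ang 154.62121796307989 size [0.00890552 0.04803123]
0.1 centre [0.47259553 0.17258065 0.1       ] ang 154.6212179630799 size [0.00861846 0.04648299]
```

View pics/w2.png

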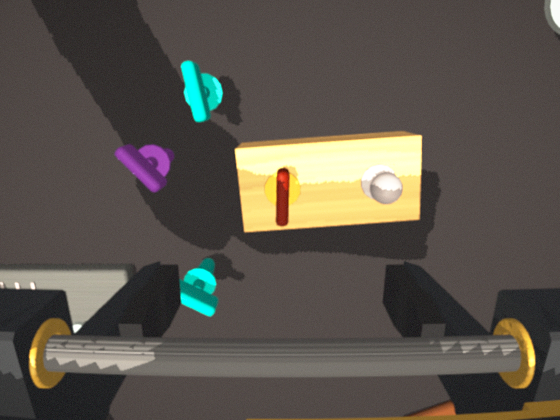

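The red handle is at (282,197) in the wrist view, with the stopper at (385,187) and the turquoise and purple ones clear of the fingers. I'll descend.

```bash
python3 -m pendant '[[-0.3,[-2.5,1,0],[0,0,1.7]],[-0.3,[0,0,40],[0,0,0]],[-0.3,[0,0,40],[0,0,0]],[-0.3,[0,0,30],[0,0,0]],[-0.3,[0,0,0],[0,0,0]]]' 30
python3 - <<'E'
from h import *
from plant import r,cams
go((.4755,.1713,.067),64.6)
s=r.get_state();d=cams.snapshot("wrist");T=wristT(s,d)
cv2.imwrite("pics/w3.png",d["img"][:,:,::-1])
E
```

```text
clock: 4.88
tool_pos: [0.4746, 0.1707, 0.1433]
eef_rot: [0.219, 0.976, -0.002, -0.001]
contact_force: [-0.6, 0.2, -0.0]
opening: 0.651
finger_force: 0.0
t 4.88 pos [0.4746 0.1707 0.1433] yaw_y 64.73 q7 -0.1 F [-0.6  0.2 -0. ]
shift [-0.7  1.2 76.3]
turn [-0.2  -0.11  0.13]
```

View pics/w3.png

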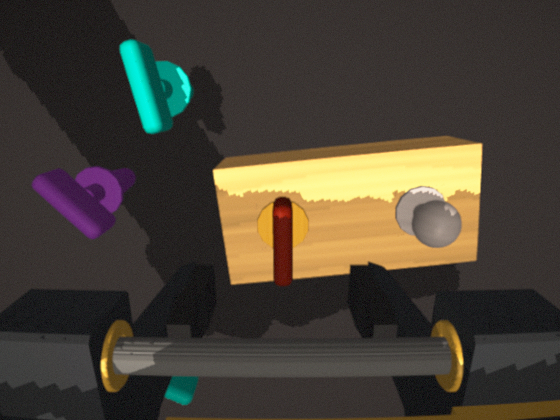

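The fingers straddle the handle. The collar shows at (283,226), a few mm off towards tool -x, so I'll compute it.

```bash
python3 - <<'E'
from h import *
from plant import r,cams
s=r.get_state();d=cams.snapshot("wrist");T=wristT(s,d)
print(d["camera_matrix"][:2,2],d["D"])
im=d["img"];hsv=cv2.cvtColor(im,cv2.COLOR_RGB2HSV);H,S,V=[hsv[...,i].astype(int) for i in range(3)]
print([hsv[225,x].tolist() for x in (240,248,255,262,268,272,296,300,306,312,318)])
# collar left/right limits by saturation jump per row
m=((S>195)&(H>12)&(H<30));m[:195]=0;m[260:]=0;m[:,:240]=0;m[:,325:]=0
c,l=comps(m,100);print(c)
pts=[]
for y in range(200,254,3):
    x=np.flatnonzero(m[y]); 
    if len(x)>4: pts+= [(x.min(),y),(x.max(),y)]
e=cv2.fitEllipse(np.array(pts,np.float32));print(e)
M=R.from_quat(s["eef_rot"])
for z in (.048,.052,.056,.060):
    p=plane(d,e[0],z,T);q=plane(d,(e[0][0]+e[1][1]/2,e[0][1]),z,T);print(z,p,2*np.linalg.norm(p-q),M.inv().apply(p-s["tool_pos"])*1000)
print("tri top/side of handle far top edge (283,285)")
for z in(.095,.1):print(M.inv().apply(plane(d,(283,285),z,T)-s["tool_pos"])*1000)
E
```

```text
[281.57819598 214.95106443] [-0.08423152  0.          0.          0.          0.        ]
[[17, 150, 214], [17, 153, 219], [18, 170, 205], [19, 192, 233], [20, 193, 234], [5, 229, 77], [20, 200, 229], [20, 194, 235], [18, 171, 195], [17, 153, 219], [17, 156, 216]]
[(438, array([264.8, 223.1]), [256, 201, 17, 46]), (482, array([295.8, 222.5]), [288, 200, 18, 45])]
((280.4881591796875, 223.03868103027344), (46.85273742675781, 48.982845306396484), 89.335205078125)
0.048 [0.47807196 0.16973583 0.048     ] 0.03303328599134131 [-3.1714928  -0.36139654 96.60915221]
0.052 [0.476887   0.17030679 0.052     ] 0.032488156570967326 [-1.85453687 -0.35471227 92.60969064]
0.056 [0.47570205 0.17087774 0.056     ] 0.031943027150593245 [-0.53758093 -0.34802799 88.61022907]
0.06 [0.47451709 0.17144869 0.06      ] 0.03139789773021921 [ 0.779375   -0.34134372 84.6107675 ]
tri top/side of handle far top edge (283,285)
[-25.14044891   1.14274581  49.59834309]
[-22.53608159   1.11461994  44.59945463]
```

```bash
python3 -m pendant '[[-0.3,[-1.3,0,30],[0,0,0]],[-0.3,[0,0,25],[0,0,0]],[-0.3,[0,0,15],[0,0,0]],[-0.3,[0,0,7],[0,0,0]],[-0.3,[0,0,0],[0,0,0]]]' && python3 -m pendant '[[1,[0,0,0],[0,0,0]],[1,[0,0,0],[0,0,0]],[1,[0,0,0],[0,0,0]],[1,[0,0,0],[0,0,0]],[1,[0,0,0],[0,0,0]]]' 45
python3 - <<'E'
from h import *
from plant import r,cams
go((.4755,.1713,.067),67.5)
s=r.get_state();d=cams.snapshot("wrist");T=wristT(s,d)
cv2.imwrite("pics/w4.png",d["img"][:,:,::-1])
E
```

```text
clock: 5.6
tool_pos: [0.477, 0.1711, 0.0681]
eef_rot: [0.218, 0.976, 0.0, 0.0]
contact_force: [-0.5, -0.3, -0.4]
opening: 0.649
finger_force: 0.0
clock: 6.22
tool_pos: [0.4767, 0.1708, 0.0677]
eef_rot: [0.218, 0.976, -0.0, 0.0]
contact_force: [0.5, -0.0, 0.8]
opening: 0.122
finger_force: 45.0
t 6.22 pos [0.4767 0.1708 0.0677] yaw_y 64.83 q7 -0.25 F [ 0.5 -0.   0.8]
shift [ 1.3 -0.   0.7]
turn [-0.01  0.   -2.67]
```

View pics/w4.png

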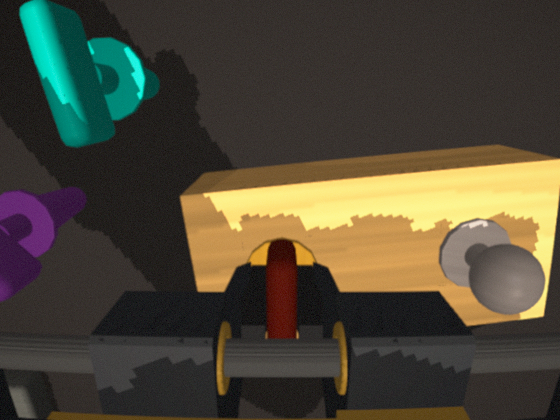

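```bash
python3 -m pendant '[[1,[0,0,-8],[0,0,0]],[1,[0,0,-20],[0,0,0]],[1,[0,0,-30],[0,0,0]],[1,[0,0,-35],[0,0,0]],[1,[0,0,-35],[0,0,0]],[1,[0,0,-5],[0,0,-2.7]],[1,[0,0,0],[0,0,0]]]'
python3 - <<'E'
from h import *
go((.4905-.0010,-.2145+.0004,.200),67.5)
from plant import r
print(np.round(r.get_state()["q"],2))
E
```

```text
clock: 7.15
tool_pos: [0.4767, 0.1707, 0.2014]
eef_rot: [0.195, 0.981, 0.0, 0.0]
contact_force: [-1.1, -0.2, -1.6]
opening: 0.118
finger_force: 45.0
t 7.15 pos [0.4767 0.1707 0.2014] yaw_y 67.5 q7 0.04 F [-1.1 -0.2 -1.6]
shift [-159.1 -350.6    1.3]
turn [ 0.02  0.04 -0.  ]
[ 0.04  0.69 -0.79  1.94  0.68  0.8   0.04]
```

```bash
python3 -m pendant '[[1,[-20,-44,0],[0,0,0]],[1,[-20,-44,0],[0,0,0]],[1,[-20,-44,0],[0,0,0]],[1,[-20,-44,0],[0,0,0]],[1,[-20,-44,0],[0,0,0]],[1,[-20,-44,0],[0,0,0]],[1,[-20,-44,0],[0,0,0]],[1,[-19,-42,0],[0,0,0]]]' && python3 -m pendant '[[1,[0,0,0],[0,0,0]],[1,[0,0,0],[0,0,0]]]'
python3 - <<'E'
from h import *
from plant import r,cams
go((.4905-.0010,-.2145+.0004,.200),67.5)
s=r.get_state();print(np.round(s["q"],2))
d=cams.snapshot("wrist")
e=cams.snapshot("scene")["img"][140:240,150:280]
e=cv2.resize(e,(546,420),interpolation=3)
# side by side within 800x600
o=np.zeros((420,800,3),np.uint8);o[:,:546]=e;o[:,546:]=d["img"][:,153:407]
cv2.imwrite("pics/m1.png",o[:,:,::-1])
E
```

```text
clock: 8.15
tool_pos: [0.4891, -0.215, 0.2]
eef_rot: [0.195, 0.981, 0.0, -0.001]
contact_force: [0.5, 1.2, -1.0]
opening: 0.121
finger_force: 45.0
clock: 8.4
tool_pos: [0.4894, -0.2124, 0.2002]
eef_rot: [0.195, 0.981, 0.001, -0.001]
contact_force: [0.6, 1.0, -1.8]
opening: 0.124
finger_force: 45.0
t 8.4 pos [ 0.4894 -0.2124  0.2002] yaw_y 67.53 q7 0.79 F [ 0.6  1.  -1.8]
shift [-0.7 -1.5  0.2]
turn [ 0.05 -0.08  0.03]
[ 0.81  0.74 -0.84  1.86  0.71  0.87  0.79]
```

View pics/m1.png

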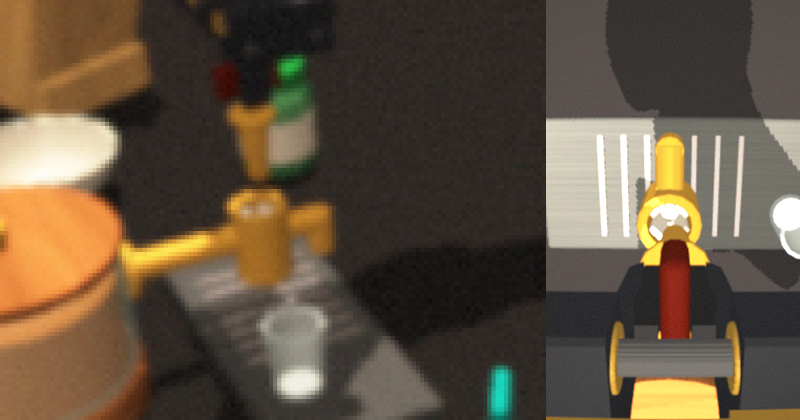

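The key hangs upright over the tap. In the wrist half of the picture the hole is near (671,222) and the plug tip is at (675,235), with the spout in line. I'll measure the lateral offset.

```bash
cat > ring.py <<'E'
from h import *
from plant import r,cams
s=r.get_state();d=cams.snapshot("wrist");T=wristT(s,d);M=R.from_quat(s["eef_rot"])
im=d["img"].astype(int);m=(im[...,0]-im[...,2]>60)&(im[...,1]>70)
def loc(px,z): return M.inv().apply(plane(d,px,z,T)-s["tool_pos"])*1000
for y in range(140,240,8):
    x=np.flatnonzero(m[y,220:350])+220
    if len(x)>3: print(y,x.min(),x.max(),"mid tool y @rim",np.round((loc((x.min(),y),.112)+loc((x.max(),y),.112))[:2]/2,1))
x=[np.flatnonzero(m[y,230:340]).mean()+230 for y in (400,410)];print("pipe",x,loc((x[0],400),.087))
v=np.flatnonzero(m[:,250:310].any(1));print("rows",v.min())
E
python3 ring.py
```

```text
140 263 287 mid tool y @rim [53.  -3.6]
148 261 290 mid tool y @rim [48.1 -3.4]
156 261 289 mid tool y @rim [43.1 -3.7]
164 261 289 mid tool y @rim [38.1 -3.7]
172 261 289 mid tool y @rim [33.1 -3.7]
180 261 290 mid tool y @rim [28.  -3.4]
188 253 297 mid tool y @rim [22.8 -3.8]
196 249 301 mid tool y @rim [17.6 -3.8]
204 247 303 mid tool y @rim [12.3 -3.8]
212 244 305 mid tool y @rim [ 6.9 -4.2]
220 242 306 mid tool y @rim [ 1.5 -4.5]
228 242 306 mid tool y @rim [-4.  -4.6]
236 244 304 mid tool y @rim [-9.6 -4.6]
pipe [np.float64(281.5), np.float64(283.82608695652175)] [-169.8681811     0.45463864  113.57014092]
rows 132
```

```bash
python3 -m pendant '[[1,[0,-3,8],[0,0,0]],[1,[0,0,9],[0,0,0]],[1,[0,0,0],[0,0,0]],[1,[0,0,0],[0,0,0]]]'
python3 ring.py | sed -n 5,14p; python3 - <<'E'
from h import *
from plant import r,cams
go((.4895,-.2155,.182),67.5)
d=cams.snapshot("wrist")["img"][130:330,180:390];e=cams.snapshot("scene")["img"][150:230,180:250]
a=cv2.resize(d,None,fx=2.5,fy=2.5,interpolation=3);b=cv2.resize(e,None,fx=3.8,fy=6.25,interpolation=3)
o=np.hstack([a,b[:500,:266]]);print(o.shape);cv2.imwrite("pics/m2.png",o[:,:,::-1])
E
```

```text
clock: 9.05
tool_pos: [0.4888, -0.2159, 0.1836]
eef_rot: [0.195, 0.981, 0.0, -0.0]
contact_force: [-0.1, -0.4, -2.0]
opening: 0.125
finger_force: 45.0
172 266 297 mid tool y @rim [36.3  0.3]
180 266 297 mid tool y @rim [31.5  0.3]
188 260 302 mid tool y @rim [26.7  0. ]
196 255 307 mid tool y @rim [21.9  0. ]
204 253 310 mid tool y @rim [17.   0.3]
212 251 312 mid tool y @rim [12.   0.3]
220 248 314 mid tool y @rim [7. 0.]
228 247 316 mid tool y @rim [1.9 0.3]
236 246 316 mid tool y @rim [-3.3  0. ]
pipe [np.float64(281.5), np.float64(283.3626373626374)] [-153.76171049    0.42912757   96.62688817]
t 9.1 pos [ 0.4889 -0.216   0.1838] yaw_y 67.54 q7 0.77 F [ 0.5  0.5 -1. ]
shift [-0.3  0.7  1.8]
turn [0.01 0.02 0.04]
(500, 791, 3)
```

View pics/m2.png

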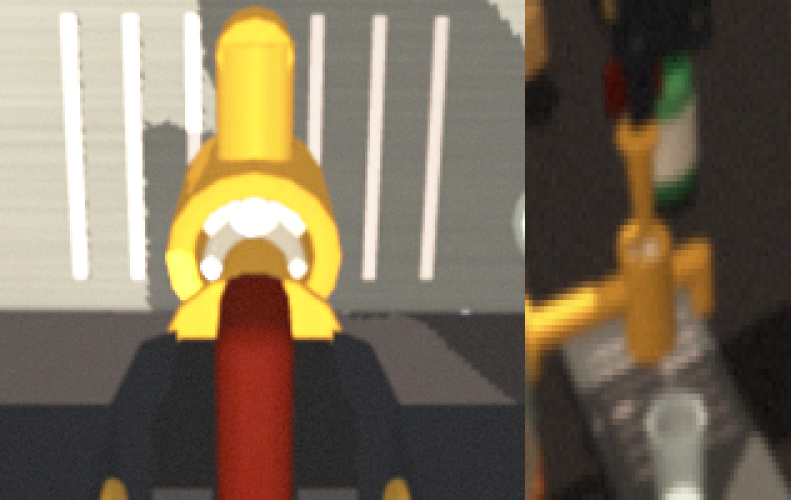

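```bash
python3 -m pendant '[[1,[-0.5,0,10],[0,0,0]],[1,[0,0,10],[0,0,0]],[1,[0,0,8],[0,0,0]],[1,[0,0,0],[0,0,0]],[1,[0,0,0],[0,0,0]]]'; python3 -m pendant '[[1,[0,0,2],[0,0,0]],[1,[0,0,2],[0,0,0]],[1,[0,0,0],[0,0,0]],[1,[0,0,0],[0,0,0]]]'
```

```text
clock: 9.82
tool_pos: [0.4893, -0.2162, 0.1558]
eef_rot: [0.195, 0.981, 0.0, 0.0]
contact_force: [0.2, -0.1, -2.3]
opening: 0.119
finger_force: 45.0
clock: 10.32
tool_pos: [0.4892, -0.2163, 0.1518]
eef_rot: [0.195, 0.981, -0.0, 0.0]
contact_force: [-0.0, -0.2, -1.8]
opening: 0.124
finger_force: 45.0
```

Free so far. I'll keep lowering in small steps.

```bash
python3 -m pendant '[[1,[0,0,2],[0,0,0]],[1,[0,0,1],[0,0,0]],[1,[0,0,0],[0,0,0]],[1,[0,0,0],[0,0,0]]]'; python3 -m pendant '[[1,[0,0,1],[0,0,0]],[1,[0,0,1],[0,0,0]],[1,[0,0,0],[0,0,0]],[1,[0,0,0],[0,0,0]]]'
```

```text
clock: 10.82
tool_pos: [0.4893, -0.2164, 0.1488]
eef_rot: [0.195, 0.981, -0.0, 0.0]
contact_force: [0.7, -0.3, -0.3]
opening: 0.121
finger_force: 45.0
clock: 11.32
tool_pos: [0.4893, -0.2164, 0.1468]
eef_rot: [0.195, 0.981, -0.0, 0.0]
contact_force: [1.2, -0.3, -0.4]
opening: 0.12
finger_force: 45.0
```

```bash
python3 -m pendant '[[1,[0,0,1],[0,0,0]],[1,[0,0,1],[0,0,0]],[1,[0,0,0],[0,0,0]],[1,[0,0,0],[0,0,0]]]'
```

```text
clock: 11.82
tool_pos: [0.4894, -0.2164, 0.1448]
eef_rot: [0.195, 0.981, -0.0, 0.0]
contact_force: [1.3, -0.3, -1.8]
opening: 0.125
finger_force: 45.0
```

```bash
for i in 1 2; do :; done; python3 -m pendant '[[1,[0,0,1],[0,0,0]],[1,[0,0,0],[0,0,0]],[1,[0,0,0],[0,0,0]]]'; python3 -m pendant '[[1,[0,0,1],[0,0,0]],[1,[0,0,0],[0,0,0]],[1,[0,0,0],[0,0,0]]]'; python3 -m pendant '[[1,[0,0,1],[0,0,0]],[1,[0,0,0],[0,0,0]],[1,[0,0,0],[0,0,0]]]'
```

```text
clock: 12.2
tool_pos: [0.4894, -0.2163, 0.1438]
eef_rot: [0.195, 0.981, -0.0, 0.0]
contact_force: [2.3, -0.5, -0.6]
opening: 0.117
finger_force: 45.0
clock: 12.58
tool_pos: [0.4894, -0.2163, 0.1428]
eef_rot: [0.195, 0.981, -0.0, 0.0]
contact_force: [1.8, -1.7, -1.5]
opening: 0.124
finger_force: 45.0
clock: 12.95
tool_pos: [0.4894, -0.2163, 0.1418]
eef_rot: [0.195, 0.981, -0.0, 0.0]
contact_force: [2.7, -1.6, -1.5]
opening: 0.121
finger_force: 45.0
```

Something is pushing the key sideways along tool -x, so I'll comply by about 1 mm and continue.

```bash
python3 -m pendant '[[1,[-1,0,0],[0,0,0]],[1,[0,0,0],[0,0,0]],[1,[0,0,0],[0,0,0]]]'; python3 -m pendant '[[1,[0,0,1],[0,0,0]],[1,[0,0,0],[0,0,0]],[1,[0,0,0],[0,0,0]]]'; python3 -m pendant '[[1,[0,0,1],[0,0,0]],[1,[0,0,0],[0,0,0]],[1,[0,0,0],[0,0,0]]]'
```

```text
clock: 13.32
tool_pos: [0.4898, -0.2165, 0.1416]
eef_rot: [0.195, 0.981, 0.0, -0.0]
contact_force: [0.6, -0.6, -1.0]
opening: 0.119
finger_force: 45.0
clock: 13.7
tool_pos: [0.49, -0.2166, 0.1407]
eef_rot: [0.195, 0.981, -0.0, -0.0]
contact_force: [0.1, -0.8, 0.0]
opening: 0.119
finger_force: 45.0
clock: 14.08
tool_pos: [0.4901, -0.2167, 0.1397]
eef_rot: [0.195, 0.981, -0.0, 0.0]
contact_force: [1.9, -0.6, 0.1]
opening: 0.124
finger_force: 45.0
```

```bash
python3 -m pendant '[[1,[-0.4,0,1],[0,0,0]],[1,[0,0,0],[0,0,0]],[1,[0,0,0],[0,0,0]]]'; python3 -m pendant '[[1,[0,0,1],[0,0,0]],[1,[0,0,0],[0,0,0]],[1,[0,0,0],[0,0,0]]]'; python3 -m pendant '[[1,[0,0,0.5],[0,0,0]],[1,[0,0,0],[0,0,0]],[1,[0,0,0],[0,0,0]]]'
```

```text
clock: 14.45
tool_pos: [0.4904, -0.2168, 0.1387]
eef_rot: [0.195, 0.981, -0.0, -0.0]
contact_force: [1.0, -0.1, -0.9]
opening: 0.122
finger_force: 45.0
clock: 14.82
tool_pos: [0.4904, -0.2168, 0.1377]
eef_rot: [0.195, 0.981, -0.0, -0.0]
contact_force: [1.3, -0.9, -0.4]
opening: 0.123
finger_force: 45.0
clock: 15.2
tool_pos: [0.4905, -0.2168, 0.1373]
eef_rot: [0.195, 0.981, -0.0, 0.0]
contact_force: [-0.8, 0.3, 1.5]
opening: 0.121
finger_force: 45.0
```

```bash
python3 -m pendant '[[1,[0,0,0.5],[0,0,0]],[1,[0,0,0],[0,0,0]],[1,[0,0,0],[0,0,0]]]'; python3 -m pendant '[[1,[0,0,0.5],[0,0,0]],[1,[0,0,0],[0,0,0]],[1,[0,0,0],[0,0,0]]]'; python3 -m pendant '[[1,[0,0,0.5],[0,0,0]],[1,[0,0,0],[0,0,0]],[1,[0,0,0],[0,0,0]]]'
```

```text
clock: 15.58
tool_pos: [0.4905, -0.2168, 0.1368]
eef_rot: [0.195, 0.981, -0.0, 0.0]
contact_force: [-0.3, -0.4, 2.7]
opening: 0.119
finger_force: 45.0
clock: 15.95
tool_pos: [0.4905, -0.2168, 0.1364]
eef_rot: [0.195, 0.981, -0.0, 0.0]
contact_force: [-0.7, 0.4, 4.6]
opening: 0.122
finger_force: 45.0
clock: 16.32
tool_pos: [0.4906, -0.2168, 0.136]
eef_rot: [0.195, 0.981, -0.0, 0.0]
contact_force: [-2.4, -0.8, 7.1]
opening: 0.119
finger_force: 45.0
```

```bash
python3 -m pendant '[[1,[0,0,0.6],[0,0,0]],[1,[0,0,0.4],[0,0,4]],[1,[0,0,0.2],[0,0,5]]]'; python3 -m pendant '[[1,[0,0,0.2],[0,0,5]],[1,[0,0,0.2],[0,0,5]]]'
```

```text
clock: 16.7
tool_pos: [0.4906, -0.2168, 0.135]
eef_rot: [0.272, 0.962, -0.0, 0.0]
contact_force: [-1.4, 0.3, 7.5]
opening: 0.122
finger_force: 45.0
clock: 16.95
tool_pos: [0.4906, -0.2168, 0.1346]
eef_rot: [0.355, 0.935, -0.0, 0.0]
contact_force: [-1.6, -0.1, 7.9]
opening: 0.118
finger_force: 45.0
```

```bash
python3 -m pendant '[[1,[0,0,0.6],[0,0,5]],[1,[0,0,0.6],[0,0,5]],[1,[0,0,0.3],[0,0,5]]]'; python3 -m pendant '[[1,[0,0,0.3],[0,0,5]],[1,[0,0,0.3],[0,0,4]]]'
```

```text
clock: 17.32
tool_pos: [0.4908, -0.2168, 0.1335]
eef_rot: [0.474, 0.88, -0.0, 0.001]
contact_force: [-2.0, -0.1, 11.3]
opening: 0.122
finger_force: 45.0
clock: 17.58
tool_pos: [0.4908, -0.2168, 0.133]
eef_rot: [0.542, 0.841, -0.0, 0.001]
contact_force: [-2.3, 0.2, 11.8]
opening: 0.118
finger_force: 45.0
```

```bash
python3 -m pendant '[[1,[0.2,-0.5,0.2],[0,0,3]],[1,[0,0,0.2],[0,0,4]],[1,[0,0,0.3],[0,0,5]]]'; python3 -m pendant '[[1,[0,0,0.3],[0,0,5]],[1,[0,0,0.3],[0,0,5]]]'
```

```text
clock: 17.95
tool_pos: [0.4907, -0.2168, 0.1323]
eef_rot: [0.626, 0.779, 0.0, 0.001]
contact_force: [-1.3, 0.9, 11.6]
opening: 0.12
finger_force: 45.0
clock: 18.2
tool_pos: [0.4908, -0.2168, 0.1319]
eef_rot: [0.692, 0.722, 0.0, 0.001]
contact_force: [-1.4, 0.3, 13.1]
opening: 0.122
finger_force: 45.0
```

```bash
python3 -m pendant '[[1,[0,0,0.2],[0,0,5]],[1,[0,0,0.2],[0,0,5]]]'; python3 -m pendant '[[1,[0,0,0.2],[0,0,5]],[1,[0,0,0.2],[0,0,5]]]'; python3 -m pendant '[[1,[0,0,0.1],[0,0,5]],[1,[0,0,0],[0,0,0]]]'
```

```text
clock: 18.45
tool_pos: [0.4909, -0.2168, 0.1317]
eef_rot: [0.752, 0.659, 0.001, 0.001]
contact_force: [-2.0, 1.1, 14.9]
opening: 0.122
finger_force: 45.0
clock: 18.7
tool_pos: [0.491, -0.2168, 0.1315]
eef_rot: [0.807, 0.591, 0.001, 0.001]
contact_force: [-2.2, 1.4, 17.2]
opening: 0.124
finger_force: 45.0
clock: 18.95
tool_pos: [0.491, -0.2169, 0.1315]
eef_rot: [0.832, 0.556, 0.001, 0.001]
contact_force: [-2.4, 0.6, 17.4]
opening: 0.119
finger_force: 45.0
```

Sinking has stopped near z 0.1315, which is 5.5 mm after first jaw contact. I'll ease to about 13 N and twist to and fro to check that it's home.

```bash
python3 -m pendant '[[1,[0,0,-0.6],[0,0,0]],[1,[0,0,0],[0,0,-6]],[1,[0,0,0],[0,0,-6]]]'; python3 -m pendant '[[1,[0,0,0],[0,0,6]],[1,[0,0,0],[0,0,6]],[1,[0,0,0],[0,0,0]]]'
```

```text
clock: 19.32
tool_pos: [0.4908, -0.2169, 0.1317]
eef_rot: [0.768, 0.641, 0.001, 0.001]
contact_force: [-0.9, 1.6, 12.8]
opening: 0.12
finger_force: 45.0
clock: 19.7
tool_pos: [0.4909, -0.2168, 0.1317]
eef_rot: [0.832, 0.555, 0.001, 0.001]
contact_force: [-1.4, -0.1, 13.3]
opening: 0.124
finger_force: 45.0
```

```bash
python3 -m pendant '[[1,[0,0,0.1],[0,0,7]],[1,[0,0,0],[0,0,-7]],[1,[0,0,0],[0,0,-7]],[1,[0,0,0],[0,0,7]]]';python3 -m pendant '[[1,[0,0,0],[0,0,0]],[1,[0,0,0],[0,0,0]],[1,[0,0,0],[0,0,0]],[1,[0,0,0],[0,0,0]],[1,[0,0,0],[0,0,0]],[1,[0,0,0],[0,0,0]],[1,[0,0,0],[0,0,0]],[1,[0,0,0],[0,0,0]]]'
python3 - <<'E'
from h import *
go((.4908,-.2168,.1317),-22.4)
E
```

```text
clock: 20.2
tool_pos: [0.4909, -0.2168, 0.1316]
eef_rot: [0.832, 0.555, 0.001, 0.001]
contact_force: [-2.6, 0.5, 14.7]
opening: 0.124
finger_force: 45.0
clock: 21.2
tool_pos: [0.4908, -0.2169, 0.1316]
eef_rot: [0.831, 0.556, 0.001, 0.001]
contact_force: [-1.4, 0.0, 14.2]
opening: 0.122
finger_force: 45.0
t 21.2 pos [ 0.4908 -0.2169  0.1316] yaw_y -22.5 q7 -0.5 F [-1.4  0.  14.2]
shift [ 0.1 -0.1 -0.1]
turn [ 0.14 -0.01 -0.1 ]
```

```bash
python3 -m pendant '[[1,[0,0,-0.6],[0,0,0]],[1,[0,0,-0.6],[0,0,0]],[1,[0,0,0],[0,0,0]]]'; python3 -m pendant '[[-0.3,[0,0,0],[0,0,0]],[-0.3,[0,0,0],[0,0,0]],[-0.3,[0,0,0],[0,0,0]],[-0.3,[0,0,0],[0,0,0]]]';python3 -m pendant '[[-0.3,[0,0,-10],[0,0,0]],[-0.3,[0,0,-30],[0,0,0]],[-0.3,[0,0,-40],[0,0,0]],[-0.3,[0,0,-20],[0,0,0]],[-0.3,[0,0,0],[0,0,0]]]'
python3 - <<'E'
from h import *
from plant import r,cams
go((.4908,-.2168,.1317),-22.4)
s=r.get_state();d=cams.snapshot("wrist");e=cams.snapshot("scene")["img"][150:230,170:260]
a=d["img"];b=cv2.resize(e,(240,420),interpolation=3);cv2.imwrite("pics/m3.png",np.hstack([a,b])[:,:,::-1])
T=wristT(s,d);hsv=cv2.cvtColor(a,cv2.COLOR_RGB2HSV);H,S,V=[hsv[...,i].astype(int) for i in range(3)]
m=((H<8)|(H>170))&(S>130)&(V>30)&(V<220);m[300:]=0;c,l=comps(m,60);n=max(range(1,l.max()+1),key=lambda i:(l==i).sum())
P=np.array([plane(d,p,.155,T)[:2] for p in np.argwhere(l==n)[:,::-1]]);ev,E=np.linalg.eigh(np.cov(P.T));print("handle",c,P.mean(0),np.degrees(np.arctan2(E[1,1],E[0,1])))
E
```

```text
clock: 21.58
tool_pos: [0.4907, -0.2168, 0.1319]
eef_rot: [0.831, 0.556, 0.001, 0.001]
contact_force: [0.4, 0.1, 7.5]
opening: 0.121
finger_force: 45.0
clock: 22.08
tool_pos: [0.4898, -0.2168, 0.1313]
eef_rot: [0.831, 0.556, -0.0, -0.0]
contact_force: [0.1, 0.6, 0.4]
opening: 0.555
finger_force: 0.0
clock: 22.7
tool_pos: [0.491, -0.2172, 0.2334]
eef_rot: [0.831, 0.556, 0.001, 0.002]
contact_force: [0.4, 0.4, -0.3]
opening: 0.646
finger_force: 0.0
t 22.7 pos [ 0.491  -0.2172  0.2334] yaw_y -22.49 q7 -0.41 F [ 0.4  0.4 -0.3]
shift [  0.2  -0.7 101.7]
turn [ 0.24 -0.01 -0.09]
handle [(1157, array([280.6, 224.9]), [272, 185, 17, 79])] [ 0.4900658 -0.2159949] 66.77188832954928
```

View pics/m3.png

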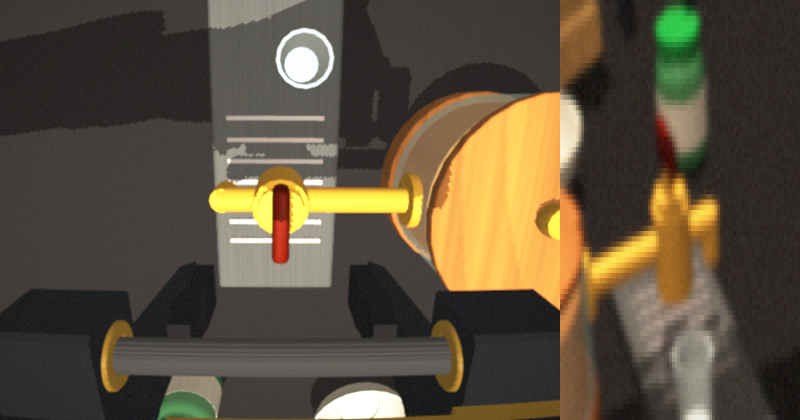

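The key stands upright with its handle square across the spout (66.8° against 67.6°). It is released and the gripper is clear, with the taster still in place at (303,58). I'm handing in.

```bash
python3 -c "
from plant import r
print(r.finish_job())"
```

```text
the job is handed in; nothing more can be done
None
```

The job is handed in after about 23 s of the allowed 72 s. The key stands in the tap with its handle square across the spout, let go, after a last one-second press of about 15 N. I judged the plug fully home because it sank no further under repeated twisting; the seat disc itself can't be seen, and no verdict came back.

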